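# Change the plate in the photometer's sample drawer

### The job

Lift the black blank plate (yellow grip) off the two locating pins in the photometer's open sample drawer and lay it flat inside the white tray. Then take the aluminium cuvette carrier (blue grip), lower it while you hold it over the same two pins, big hole on the big pin, until it rests flush on the drawer floor, let go, and slide the drawer fully shut. Leave the grey spare plate and all the glassware and other things on the bench where they stand.

Things in the scene. Friction and masses are not known exactly. Their poses are not given: they have to be found in the camera images.
- drawer (a joint): opening of the photometer's blue-fronted sample drawer in m: 0 is fully shut, 0.14 fully open, as it starts; it slides along the seat's x axis (opens towards -x of the seat, pushed shut towards +x) with about 3 N of friction
- seat (a point): point on the drawer floor midway between its two pins; z up, x points into the photometer (the way the drawer shuts), y along the drawer front. A seated plate has its origin here and the same axes. The floor is 18 mm above the bench, the inside 136 (y) by 100 (x) with side walls 12 high; the front panel's inner face is 50 from the seat and its top 46 above the seat.
- photometer: white bench instrument with blue base; origin on the bench under the middle of its drawer slot, in its front face; x points into it, y along the face. A low deck 83 mm high runs from the face to x 120, then a housing 160 high to x 300; it reaches from y -140 to y +210. The open seat is (drawer opening minus 62 mm) in front of the face
- drawer_front (a point): centre of the outer face of the drawer's front panel, 62 mm from the seat towards -x of the seat and 37 above the bench; panel 156 wide, 54 high (from 10 to 64 above the bench), 12 thick; axes as the seat. No handle: it is pushed
- pin_big (a point): tip of the big steel locating pin, 12 mm diameter, standing 20 above the drawer floor, the upper 10 tapering to a point; at x +22, y +44 from the seat
- pin_small (a point): tip of the small steel locating pin, 7 mm diameter, 20 high, tapered likewise; at x -22, y -44 from the seat
- carrier: cuvette carrier: aluminium plate 76 (x) by 120 (y) by 10 thick with a blue grip; origin at the centre of its underside, z up; an upright grip bar stands at its centre, 40 along x, 14 across y, rising 26 above the plate (36 above the underside); two clear cuvettes (tops 24 above the underside) stand at x +23, y -44 and x -23, y +44; about 0.22 kg
- carrier_hole_big (a point): centre of the carrier's big through hole, 14 mm diameter, at its underside; x +22, y +44 from the carrier's origin
- carrier_hole_small (a point): centre of the carrier's small through hole, 9 mm diameter, at its underside; x -22, y -44 from the carrier's origin
- blank: blank plate: black, 76 (x) by 120 (y) by 10 thick with a yellow grip, the same two holes; at the start it sits on the drawer's pins; origin at the centre of its underside; an upright grip bar stands at its centre, 40 along x, 14 across y, rising 26 above the plate (36 above the underside); about 0.22 kg
- tray: fixed open white tray, outside 130 (x) by 174 (y) by 18 high, walls and floor 4 thick; origin at the centre of its underside
- spare: spare plate to be left alone: grey, 76 (x) by 120 (y) by 10 with a red grip of the same shape; it lies near the carrier; origin at the centre of its underside
- cylinder: bystander: glass measuring cylinder, blue foot 56 in diameter, tube 30, 178 tall; origin under its centre
- beaker: bystander: glass beaker, 68 in diameter, 85 tall; origin under its centre
- bottle: bystander: amber reagent bottle, 58 in diameter, 140 tall; origin under its centre
- vial: bystander: small vial with green cap, 28 in diameter, 55 tall; origin under its centre
- filter_box: bystander: red box 55 (x) by 75 (y) by 30 high; origin under its centre
- syringe: bystander: syringe lying along its x axis, 125 long, 30 across its flange, 18 high; origin under its middle
Not all that is in view belongs to the job. Leave any green or purple look-alike of the blank alone.

How it is judged:
By the outcome, as a careful person would: the job done as asked, in the order asked, and still so for the second after the job is handed in, with the robot touching nothing.
It also fails if it takes over 72 s, if anything falls off the work surface, if the arm or the gripper's body presses on something with over 40 N, if the wrist force passes 120 N, or if a joint passes its speed limit or range.

### The arm

A 6-joint arm with a two-finger parallel gripper is mounted at the origin on the work surface. World frame = base frame: x ahead of the robot, y to its left, z up, the work surface at z = 0. Lengths are in m, angles in rad, forces in N, time in s.
With the tool pointing down it reaches from about 0.425 to 0.95 m from the base axis. Payload 3.5 kg.
Tool frame: the origin (TCP) lies between the finger pads; the fingertips stand 19 mm ahead of it and the grasp point (between the pads) is the TCP; z points along the fingers, y is the line along which they close (so a half turn about z gives the same grasp; the last joint's range is limited). The gripper opens to 85 mm and grips with 20 to 120 N. Pads are 22 mm wide; open, the fingers measure 114 mm over their backs; the gripper's body (76 mm by 85 mm) begins 54 mm behind the grasp point. The pads swing forward as they close: fully open they stand 13 mm farther back than shut.
Start: joints at [-1.335, 0.286, 1.577, -0, 1.279, -0.15], TCP at [0.254, -0.625, 0.25] pointing down, gripper open.
Joint ranges: [-2.77, 2.77], [-0.9, 2.22], [0.21, 2.48], [-1.53, 4.67], [0.24, 2.81], [-2.84, 2.84]. Speed limits (rad/s): [2.79, 2.79, 3.14, 3.14, 3.14, 3.14].

### API

Orientations are given as a unit quaternion [x, y, z, w].
In Python, from plant import monitor, eyes, ctrl gives the robot as it stands.
- The arm moves only by the shell command python3 -m handwheel 'ROWS' [FORCE]. ROWS is JSON, a list of rows, each a list of 7 numbers: the shift along the tool's x, y, z in units of 40 cm (1.0 is 40 cm), then the turn, a rotation vector about the tool's x, y, z in units of pi rad (1.0 is pi rad), then the opening, from -1 (shut) to 1 (fully open). A call has 1 to 12 rows; each row is the pose to reach, as a shift and turn from the pose commanded when the call began, along the tool's axes at that moment, turning the shorter way round; what a row does not reach only later rows make up. A row lasts 1/8 s, in which the tool goes at most 62.5 mm and 10.7 degrees, less where a joint would pass 70% of its speed; a pose out of reach is approached as far as the arm can. A call with a number of a shift or a turn outside -1 to 1 is refused whole. A call with a gripper value outside its range is refused whole. The fingers move at their own pace and stop on an object; FORCE is the grip in N (left out, the last holds). Time passes only in rows, so rows that repeat a pose let the fingers close. It gives the time, the measured TCP pose, the force, the opening and the grip force at its end, in the units of the state.
- monitor.get_state(): the state, without advancing time (a new reading comes with each control period).
- eyes.read_camera(name): name is "scene" or "top" or "wrist"; returns the picture (420x560x3 uint8, red, green, blue); there is no depth.
- eyes.camera_params(name): a dict with "K" (3x3 intrinsics, pixels), "R" (3x3) and "t" (3): a world point X has camera coordinates R X + t. Camera axes: x right, y down, z forward; pixel columns grow to the right and rows downward; lengths in m; the calibration is good to about 2 mm. A picture is of the moment at which its call begins: read the wrist's pose just before it. camera_params takes no time and is no camera call; for the wrist camera it gives the pose at the moment of the call.
- ctrl.sign_off(): hands the job in; it is judged then, once.
The state is a dict: "time": time; "qpos": joint angles; "dq": joint speeds; "joint_efforts": joint torques, N m; "eef_pos": TCP position; "tcp_rot": TCP orientation; "contact_force": force on the tool from outside, world axes, zero at the start; "wrist_torque": the same for the moment, N m; "opening": opening from 0.0 (shut) to 1.0 (fully open); "finger_force": force on a finger pad.
Only numpy, scipy, OpenCV 4.12 (cv2) and the standard library are available. Lean on these libraries where they do the work, as an engineer would, in place of code of your own. Each camera call takes 0.05 s, during which the arm holds its last target. There are 200 camera calls.

## Working session

There is one attempt and no reset: what is moved stays moved. The work goes in short steps, Python scripts to look and compute and a shell command to move; the robot and the scene stay as the last step left them, time stands still between calls to the robot, and variables do not carry over. Pictures are saved under pics/ and viewed, at most 14 in all, crops included, and the job is handed in when it is done.

```bash
mkdir -p pics; ls
python3 - <<'E'
from plant import monitor, eyes, ctrl
import cv2,numpy as np
s=monitor.get_state();print(s)
for n in ("scene","top"):
    im=eyes.read_camera(n);cv2.imwrite(f"pics/{n}0.png",im[:,:,::-1])
    p=eyes.camera_params(n);print(n,np.round(p["K"],1).tolist(),np.round(p["R"],3).tolist(),np.round(p["t"],3).tolist())
E
```

```text
pics
{'time': 0.0, 'qpos': array([-1.33500098e+00,  2.87203727e-01,  1.57817633e+00,  1.40693958e-05,
        1.27862554e+00, -1.50008115e-01]), 'dq': array([ 0.00111811,  0.00101591, -0.00022407,  0.00081082,  0.00033292,
        0.00044435]), 'joint_efforts': array([-2.31696567e-04, -4.05986416e+01, -2.92625248e+01, -1.05166146e-04,
        5.81427259e-03, -2.37239497e-06]), 'eef_pos': array([ 0.25388432, -0.62476755,  0.24892212]), 'tcp_rot': array([ 9.81451760e-01,  1.91705472e-01, -4.50061369e-05, -1.20565076e-03]), 'contact_force': array([0.02269516, 0.21737544, 0.42372142]), 'wrist_torque': array([-0.00305899,  0.00302953, -0.01340319]), 'finger_force': 0.0, 'opening': 0.9966001290306307}
scene [[410.1, 0.0, 275.7], [0.0, 410.1, 209.8], [0.0, 0.0, 1.0]] [[-0.378, 0.926, 0.009], [0.499, 0.212, -0.84], [-0.78, -0.313, -0.542]] [0.184, -0.177, 1.453]
top [[504.4, 0.0, 288.0], [0.0, 504.4, 216.1], [0.0, 0.0, 1.0]] [[-0.085, -0.996, 0.002], [-0.975, 0.082, -0.207], [0.206, -0.02, -0.978]] [0.009, 0.471, 1.325]
```

View pics/top0.png

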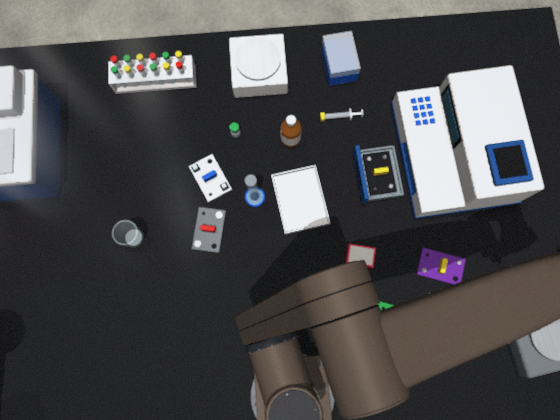

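View pics/scene0.png

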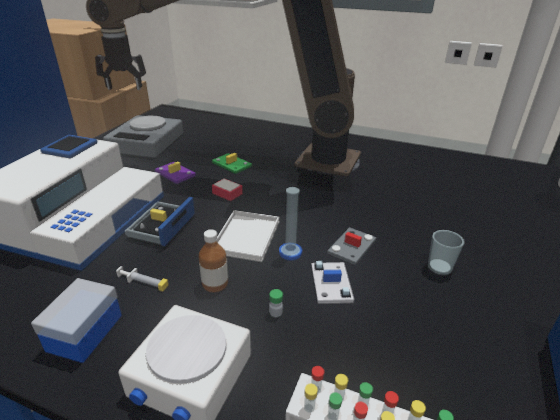

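Candidates in the top view: a blank with a yellow grip in the drawer at (381,171), with look-alikes in purple at (441,266) and green at (386,306). The carrier has a blue grip at (209,176), and the grey spare has a red grip at (208,228). By the description I want (381,171) and (209,176). Next is a close crop to check both, plus colour measurements.

```bash
cat > h.py <<'E'
from plant import monitor, eyes, ctrl
import cv2,numpy as np
from scipy.spatial.transform import Rotation as Ro
def ray(p,uv,z):
    K,R,t=[np.array(p[k]) for k in "KRt"]
    c=-R.T@t; d=R.T@np.linalg.inv(K)@np.array([uv[0],uv[1],1.]); return c+d*(z-c[2])/d[2]
def proj(p,X):
    K,R,t=[np.array(p[k]) for k in "KRt"]; x=K@(R@np.array(X)+t); return x[:2]/x[2]
def blobs(im,lo,hi,box=None,amin=15):
    h=cv2.cvtColor(im,cv2.COLOR_RGB2HSV); m=cv2.inRange(h,lo,hi)
    if box: k=np.zeros_like(m);u0,v0,u1,v1=box;k[v0:v1,u0:u1]=255;m&=k
    c,_=cv2.findContours(m,cv2.RETR_EXTERNAL,cv2.CHAIN_APPROX_NONE)
    return [(cv2.contourArea(x),cv2.minAreaRect(x),x) for x in sorted(c,key=cv2.contourArea)[::-1] if cv2.contourArea(x)>=amin]
def wpoly(p,uvs,z): return np.array([ray(p,q,z)[:2] for q in uvs])
def togo(x,y,z,yaw):
    """rows (units) to take TCP from current to (x,y,z) tool down with tool-y at heading yaw (mod pi)"""
    s=monitor.get_state(); R=Ro.from_quat(s["tcp_rot"]); 
    best=None
    for a in (yaw,yaw+np.pi):
        ty=np.array([np.cos(a),np.sin(a),0]); tz=np.array([0,0,-1.]); T=Ro.from_matrix(np.c_[np.cross(ty,tz),ty,tz])
        r=(R.inv()*T).as_rotvec()
        if best is None or np.linalg.norm(r)<np.linalg.norm(best): best=r
    d=R.inv().apply(np.array([x,y,z])-s["eef_pos"]); return np.round(d/0.4,4),np.round(best/np.pi,4)
E
python3 - <<'E'
from h import *
im=eyes.read_camera("top");p=eyes.camera_params("top")
a=cv2.resize(im[130:215,340:440],None,fx=4,fy=4,interpolation=2);b=cv2.resize(im[145:255,180:280],None,fx=4,fy=4,interpolation=2)
o=np.zeros((440,800,3),np.uint8);o[:340,:400]=a;o[:,400:]=b;cv2.imwrite("pics/crop.png",o[:,:,::-1])
for n,lo,hi,box,z in (("yellow",(22,130,100),(35,255,255),(365,150,400,190),.054),("blue",(100,150,80),(125,255,255),(190,160,225,190),.036),
  ("red",(0,150,80),(8,255,255),(190,215,225,240),.036),("traywhite",(0,0,150),(180,60,255),(265,160,335,240),.018),("carrier",(0,0,120),(180,60,255),(185,150,235,205),.010),("drawerfront",(100,120,50),(125,255,255),(350,140,373,205),.064)):
    for A,r,c in blobs(im,lo,hi,box)[:1]:
        w=wpoly(p,cv2.boxPoints(r),z); print(n,A,np.round(r[0],1),"ctr",np.round(ray(p,r[0],z),4)); 
        e=[w[1]-w[0],w[2]-w[1]]; print("  sides",[(round(np.linalg.norm(x),3),round(np.degrees(np.arctan2(x[1],x[0])),1)) for x in e])
E
```

```text
yellow 85.0 [381.  170.2] ctr [ 0.5765 -0.2977  0.054 ]
  sides [(np.float64(0.041), np.float64(-86.4)), (np.float64(0.02), np.float64(-179.4))]
blue 57.5 [209.  175.5] ctr [0.6069 0.1796 0.036 ]
  sides [(np.float64(0.036), np.float64(-66.9)), (np.float64(0.016), np.float64(-157.8))]
red 57.0 [207.2 227.9] ctr [0.4584 0.1924 0.036 ]
  sides [(np.float64(0.014), np.float64(-9.8)), (np.float64(0.039), np.float64(-102.1))]
traywhite 2727.5 [300.1 198.3] ctr [ 0.5245 -0.0693  0.018 ]
  sides [(np.float64(0.134), np.float64(-81.0)), (np.float64(0.176), np.float64(-172.7))]
carrier 1090.0 [209.9 177.3] ctr [0.6095 0.181  0.01  ]
  sides [(np.float64(0.079), np.float64(-64.6)), (np.float64(0.124), np.float64(-156.0))]
drawerfront 272.5 [360.1 173.8] ctr [ 0.5682 -0.2372  0.064 ]
  sides [(np.float64(0.022), np.float64(-84.4)), (np.float64(0.166), np.float64(-177.1))]
```

View pics/crop.png

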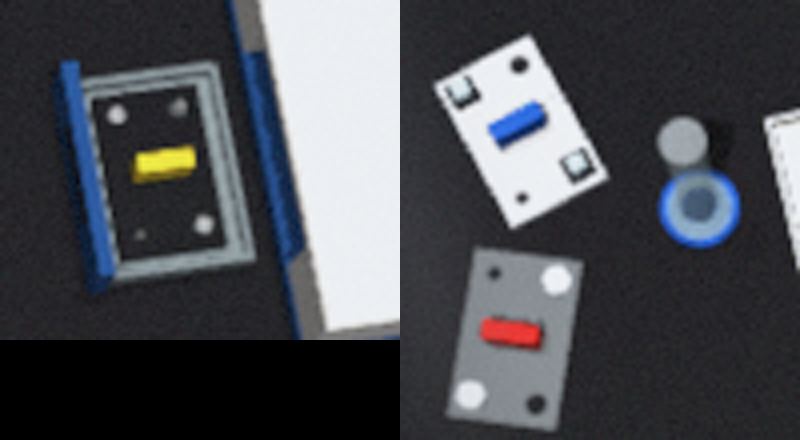

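The crop shows the blank seated in the drawer: yellow bar, big pin at top right and small pin at lower left. The carrier is the white plate with the blue bar and two cuvettes, big hole at (310,161) and small hole at (310,194) in the full image. Its x axis is at about -65°. I'll hover over the blank for a wrist look.

Run:
```python
from h import *
print(togo(.577,-.298,.21,np.radians(4)))
```

```text
(array([ 1.0558, -0.4531,  0.0993]), array([-0.0004, -0.0004, -0.3994]))
```

```bash
python3 -m handwheel '[[0.5,-0.22,0,0,0,-0.2,1],[1,-0.45,0.1,0,0,-0.4,1],[1,-0.45,0.1,0,0,-0.4,1],[1,-0.45,0.1,0,0,-0.4,1],[1,-0.45,0.1,0,0,-0.4,1],[1,-0.45,0.1,0,0,-0.4,1],[1,-0.45,0.1,0,0,-0.4,1],[1,-0.45,0.1,0,0,-0.4,1],[1,-0.45,0.1,0,0,-0.4,1],[1,-0.45,0.1,0,0,-0.4,1]]' 60
python3 - <<'E'
from h import *
s=monitor.get_state();print(s["time"],s["eef_pos"],s["tcp_rot"],s["dq"].max())
p=eyes.camera_params("wrist");im=eyes.read_camera("wrist");cv2.imwrite("pics/w1.png",im[:,:,::-1])
print(-np.array(p["R"]).T@p["t"],p["K"],np.round(p["R"],3).tolist())
top=eyes.read_camera("top");pt=eyes.camera_params("top")
for n,P in (("yellow",[.5765,-.2977,.054]),):print(proj(p,P))
E
```

```text
time: 1.4
eef_pos: [0.5561, -0.3094, 0.2104]
tcp_rot: [0.682, 0.731, -0.0, 0.0]
contact_force: [0.2, -0.6, -0.1]
opening: 0.999
finger_force: 0.0
1.4 [ 0.55607322 -0.30936786  0.2104291 ] [ 6.82137082e-01  7.31224289e-01 -1.84695478e-04  7.44532148e-05] 0.0031229969939892584
[ 0.55033573 -0.234899    0.33283367] [[339.8054943    0.         281.58044971]
 [  0.         339.8054943  206.54316601]
 [  0.           0.           1.        ]] [[0.998, 0.07, -0.001], [0.067, -0.954, 0.293], [0.02, -0.292, -0.956]]
[307.69293426 182.8359456 ]
```

View pics/w1.png

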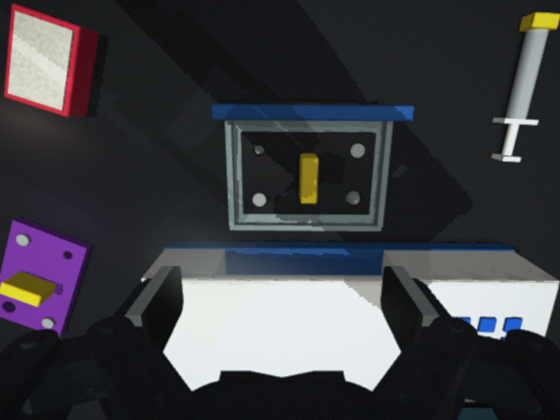

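The wrist view shows the drawer with its front at top, row 112. The yellow bar is at (309,178), the big pin at (353,198) and the small pin at (258,150). The purple decoy is at lower left. Next I'll measure the bar, pins and panel.

Run:
```python
from h import *
p=eyes.camera_params("wrist");im=eyes.read_camera("wrist")
o=cv2.resize(im[95:240,205:420],None,fx=3.6,fy=3.6,interpolation=2);cv2.imwrite("pics/w1c.png",o[:,:,::-1])
def show(n,lo,hi,box,z):
    for A,r,c in blobs(im,lo,hi,box)[:1]:
        w=wpoly(p,cv2.boxPoints(r),z);e=[w[1]-w[0],w[2]-w[1]]
        print(n,A,np.round(r[0],1),"ctr",np.round(ray(p,r[0],z),4),[(round(np.linalg.norm(x),3),round(np.degrees(np.arctan2(x[1],x[0]))%180,1)) for x in e])
show("yellow",(20,120,60),(35,255,255),(290,145,330,212),.054)
show("panel",(100,120,50),(125,255,255),(205,95,425,125),.064)
show("drawer rim",(75,5,60),(115,140,255),(215,119,400,240),.030)
for n,b in (("big",(344,188,364,210)),("small",(248,142,268,160))):
    for A,r,c in blobs(im,(0,0,90),(180,90,255),b,3)[:2]: print(n,A,np.round(r[0],1),np.round(ray(p,r[0],.036),4))
print("face edge", )
print(togo(.577,-.298,.052,np.radians(4)))
```

```text
yellow 854.0 [308.5 178. ] ctr [ 0.5768 -0.2937  0.054 ] [(np.float64(0.043), np.float64(93.1)), (np.float64(0.015), np.float64(2.2))]
panel 3030.0 [312.5 111.6] ctr [ 0.5741 -0.24    0.064 ] [(np.float64(0.012), np.float64(89.9)), (np.float64(0.154), np.float64(3.4))]
drawer rim 17309.0 [307.7 175.2] ctr [ 0.5781 -0.2962  0.03  ] [(np.float64(0.103), np.float64(90.7)), (np.float64(0.145), np.float64(3.6))]
big 13.5 [356.  199.5] [ 0.6234 -0.3143  0.036 ]
small 5.0 [257.  151.5] [ 0.5316 -0.2772  0.036 ]
face edge
(array([0.0248, 0.054 , 0.3964]), array([ 0.    ,  0.0001, -0.0001]))
```

View pics/w1c.png

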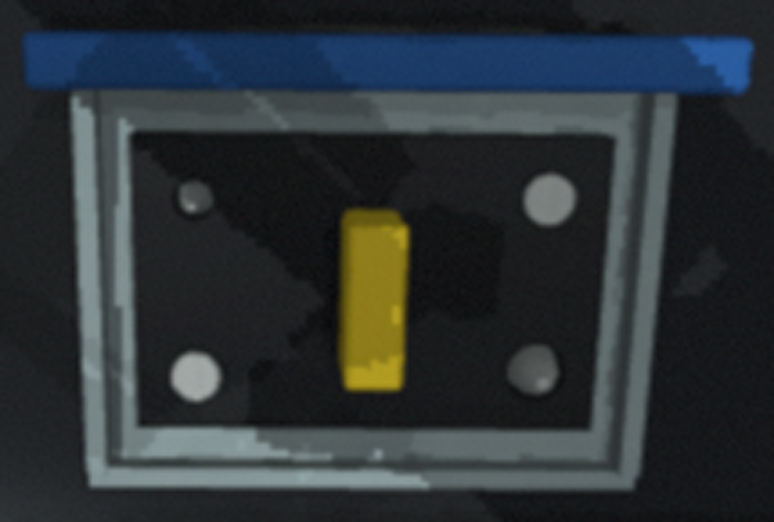

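```bash
python3 -m handwheel '[[0.03,0.054,0.1,0,0,0,1],[0.03,0.054,0.22,0,0,0,1],[0.03,0.054,0.32,0,0,0,1],[0.03,0.054,0.37,0,0,0,1],[0.03,0.054,0.4,0,0,0,1],[0.03,0.054,0.4,0,0,0,1],[0.03,0.054,0.4,0,0,0,-1],[0.03,0.054,0.4,0,0,0,-1],[0.03,0.054,0.4,0,0,0,-1],[0.03,0.054,0.4,0,0,0,-1],[0.03,0.054,0.4,0,0,0,-1],[0.03,0.054,0.4,0,0,0,-1]]' 60
```

```text
time: 3.05
eef_pos: [0.5779, -0.2947, 0.0509]
tcp_rot: [0.681, 0.732, 0.0, 0.0]
contact_force: [0.3, 0.5, 3.4]
opening: 0.151
finger_force: 59.5
```

```bash
python3 -m handwheel '[[0,0,-0.02,0,0,0,-1],[0,0,-0.05,0,0,0,-1],[0,0,-0.1,0,0,0,-1],[0,0,-0.18,0,0,0,-1],[0,0,-0.25,0,0,0,-1],[0,0,-0.25,0,0,0,-1]]' 60
python3 - <<'E'
from h import *
print(togo(.5245,-.0693,.15,np.radians(8)))
im=eyes.read_camera("scene");p=eyes.camera_params("scene")
for n,X in (("blank",[.577,-.295,.15]),("cyl",[.53,.05,0])): print(n,proj(p,X))
p=eyes.camera_params("wrist");im=eyes.read_camera("wrist")
cv2.imwrite("pics/w2.png",im[:,:,::-1])
E
```

```text
time: 3.8
eef_pos: [0.5793, -0.2958, 0.155]
tcp_rot: [0.681, 0.732, 0.0, 0.004]
contact_force: [-0.1, 0.2, -1.7]
opening: 0.15
finger_force: 59.0
(array([ 0.5746, -0.0961,  0.009 ]), array([ 0.0018,  0.0016, -0.0216]))
blank [151.99124383 178.38770656]
cyl [287.64651692 248.99479331]
```

View pics/w2.png

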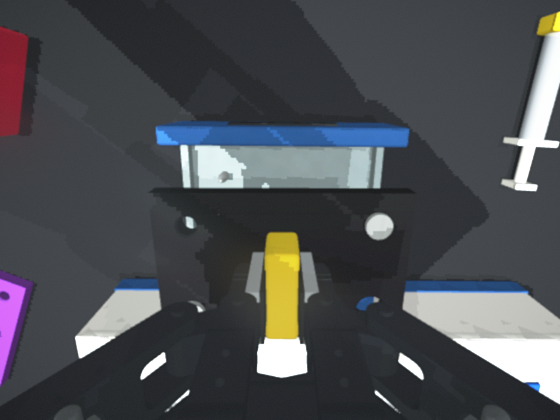

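The blank is held level, with the bar at (282,285) between the fingers, and is clear of the drawer. Next I'll carry it to the tray.

```bash
python3 -m handwheel '[[0.14,-0.03,0,0,0,-0.01,-1],[0.28,-0.05,0,0,0,-0.022,-1],[0.42,-0.07,0,0,0,-0.022,-1],[0.52,-0.09,0,0,0,-0.022,-1],[0.575,-0.096,0,0,0,-0.022,-1],[0.575,-0.096,0.08,0,0,-0.022,-1],[0.575,-0.096,0.16,0,0,-0.022,-1],[0.575,-0.096,0.22,0,0,-0.022,-1],[0.575,-0.096,0.26,0,0,-0.022,-1],[0.575,-0.096,0.275,0,0,-0.022,-1],[0.575,-0.096,0.285,0,0,-0.022,-1],[0.575,-0.096,0.285,0,0,-0.022,-1]]' 60
```

```text
time: 5.4
eef_pos: [0.5237, -0.0682, 0.0372]
tcp_rot: [0.656, 0.755, 0.0, 0.001]
contact_force: [-0.2, 0.6, -1.6]
opening: 0.149
finger_force: 59.0
```

```bash
python3 -m handwheel '[[0,0,0.003,0,0,0,-1],[0,0,0.005,0,0,0,-1],[0,0,0.005,0,0,0,-1]]'
```

```text
time: 5.78
eef_pos: [0.5238, -0.0682, 0.0369]
tcp_rot: [0.656, 0.755, 0.0, 0.001]
contact_force: [-4.1, 1.8, 10.5]
opening: 0.147
finger_force: 60.7
```

```bash
python3 -m handwheel '[[0,0,0,0,0,0,1],[0,0,0,0,0,0,1],[0,0,0,0,0,0,1],[0,0,0,0,0,0,1],[0,0,-0.1,0,0,0,1],[0,0,-0.25,0,0,0,1],[0,0,-0.4,0,0,0,1],[0,0,-0.55,0,0,0,1],[0,0,-0.57,0,0,0,1],[0,0,-0.57,0,0,0,1]]'
python3 - <<'E'
from h import *
print(togo(.6085,.180,.24,np.radians(25)))
p=eyes.camera_params("wrist");im=eyes.read_camera("wrist")
cv2.imwrite("pics/w3.png",im[:,:,::-1])
E
```

```text
time: 7.02
eef_pos: [0.5228, -0.0679, 0.2625]
tcp_rot: [0.656, 0.755, 0.0, 0.0]
contact_force: [0.1, -0.5, -1.2]
opening: 1.001
finger_force: 0.0
(array([0.5836, 0.2989, 0.0563]), array([ 0.0002,  0.0002, -0.0941]))
```

View pics/w3.png

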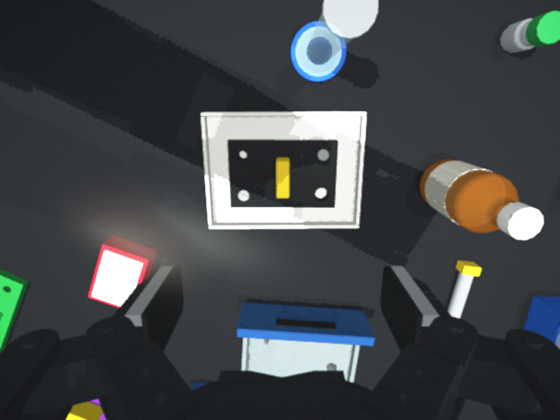

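The blank lies flat, centred in the tray at (283,173), and the cylinder is still standing at (320,50). Next I'll hover over the carrier.

```bash
python3 -m handwheel '[[0.15,0.08,0,0,0,-0.03,1],[0.3,0.16,0,0,0,-0.06,1],[0.45,0.24,0,0,0,-0.09,1],[0.58,0.3,0,0,0,-0.094,1],[0.58,0.3,0.06,0,0,-0.094,1],[0.58,0.3,0.1,0,0,-0.094,1],[0.58,0.3,0.1,0,0,-0.094,1],[0.58,0.3,0.1,0,0,-0.094,1]]'
cat > m.py <<'E'
from h import *
p=eyes.camera_params("wrist");im=eyes.read_camera("wrist")
def show(n,lo,hi,box,z,amin=15):
    for A,r,c in blobs(im,lo,hi,box,amin)[:1]:
        w=wpoly(p,cv2.boxPoints(r),z);e=[w[1]-w[0],w[2]-w[1]]
        print(n,A,np.round(r[0],1),"ctr",np.round(ray(p,r[0],z),4),[(round(np.linalg.norm(x),3),round(np.degrees(np.arctan2(x[1],x[0]))%180,1)) for x in e])
E
python3 - <<'E'
from m import *
c=proj(p,[.6085,.18,.01]);u,v=c.astype(int);print(u,v)
o=cv2.resize(im[max(0,v-75):v+75,u-100:u+100],None,fx=4,fy=4,interpolation=2);cv2.imwrite("pics/w4.png",o[:,:,::-1]);print(u-100,max(0,v-75))
show("blue",(100,150,50),(125,255,255),(u-40,v-40,u+40,v+40),.036)
show("plate",(0,0,110),(180,60,255),(u-100,max(0,v-75),u+100,v+75),.010)
s=monitor.get_state();print(s["eef_pos"],s["tcp_rot"])
E
```

```text
time: 8.07
eef_pos: [0.6091, 0.1775, 0.2223]
tcp_rot: [0.538, 0.843, -0.0, -0.0]
contact_force: [0.1, -0.5, 0.0]
opening: 0.998
finger_force: 0.0
282 178
182 103
blue 522.5 [284.5 178. ] ctr [0.6075 0.1858 0.036 ] [(np.float64(0.012), np.float64(24.9)), (np.float64(0.04), np.float64(115.4))]
plate 9033.0 [284.5 173. ] ctr [0.6079 0.1854 0.01  ] [(np.float64(0.121), np.float64(24.9)), (np.float64(0.077), np.float64(118.1))]
[0.60946547 0.17762318 0.2231321 ] [5.38057668e-01 8.42907822e-01 3.42583665e-04 4.81697951e-04]
```

View pics/w4.png

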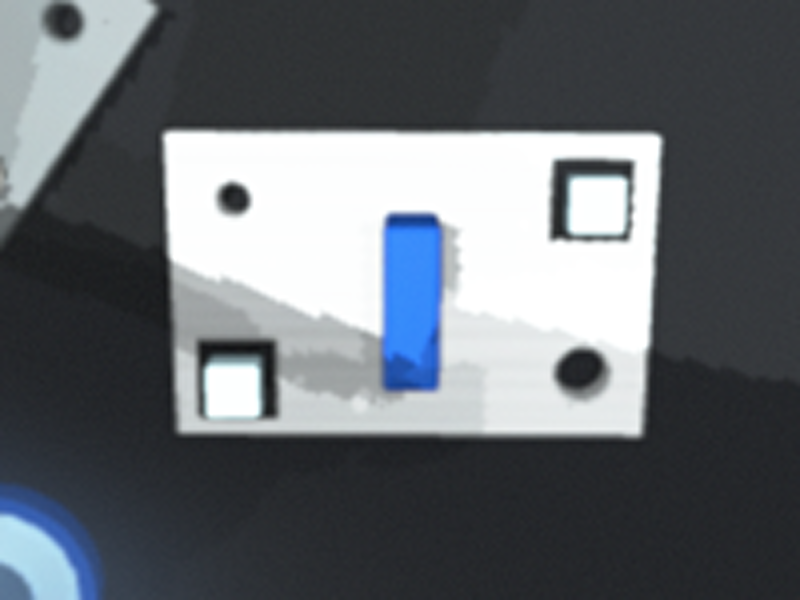

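The crop shows the carrier with its small hole at (240,152), big hole at (327,195) and bar at (285,180). The spare is at upper left. I'll measure the holes here, then make the same look at the empty drawer from the same relative height, so the camera's bias cancels.

Run:
```python
from m import *
s=monitor.get_state();R=Ro.from_quat(s["tcp_rot"]);T=s["eef_pos"]
h=cv2.cvtColor(im,cv2.COLOR_RGB2HSV)
for n,b in (("small",(230,143,251,163)),("big",(315,184,339,207))):
    for A,r,c in blobs(im,(0,0,0),(180,255,75),b,3)[:1]:
        M=cv2.moments(c);q=(M["m10"]/M["m00"],M["m01"]/M["m00"]);X=ray(p,q,.010);print(n,A,np.round(q,1),np.round(X,4),"tool",np.round(R.inv().apply(X-T),4))
X=ray(p,(284.5,173.),.01);print("plate tool",np.round(R.inv().apply(X-T),4))
X=ray(p,(285,180.),.036);print("bar",X,"tool",np.round(R.inv().apply(X-T),4))
print(T,togo(.577,-.3035,.25,np.radians(3.6)))
```

```text
small 21.0 [239.5 151.6] [0.5594 0.1861 0.01  ] tool [ 0.0289 -0.0424  0.2134]
big 64.5 [325.8 194.7] [0.6564 0.1827 0.01  ] tool [-0.015   0.0441  0.2136]
plate tool [0.0075 0.0019 0.2135]
bar [0.60937454 0.18425658 0.036     ] tool [0.0061 0.0022 0.1875]
[0.60961249 0.1777466  0.22349746] (array([-1.057 , -0.5804, -0.0666]), array([6.000e-04, 1.000e-04, 1.183e-01]))
```

```bash
python3 -m handwheel '[[-0.1,-0.05,-0.06,0,0,0.03,1],[-0.25,-0.14,-0.066,0,0,0.06,1],[-0.4,-0.22,-0.066,0,0,0.118,1],[-0.55,-0.3,-0.066,0,0,0.118,1],[-0.7,-0.38,-0.066,0,0,0.118,1],[-0.85,-0.47,-0.066,0,0,0.118,1],[-1,-0.56,-0.066,0,0,0.118,1],[-1,-0.58,-0.066,0,0,0.118,1]]' >/dev/null; python3 -m handwheel '[[-0.05,-0.02,0,0,0,0,1],[-0.05,-0.02,0,0,0,0,1],[-0.05,-0.02,0,0,0,0,1],[-0.05,-0.02,0,0,0,0,1]]'
python3 - <<'E'
from m import *
s=monitor.get_state();R=Ro.from_quat(s["tcp_rot"]);T=s["eef_pos"];print(s["time"],T,s["tcp_rot"])
u,v=proj(p,[.5775,-.2959,.018]).astype(int)
o=cv2.resize(im[v-80:v+70,u-100:u+100],None,fx=4,fy=4,interpolation=cv2.INTER_CUBIC);cv2.imwrite("pics/w5.png",o[:,:,::-1]);print(u-100,v-80)
show("panel",(100,120,50),(125,255,255),(u-100,v-90,u+100,v-20),.064)
np.save("w5.npy",im)
E
```

```text
time: 9.68
eef_pos: [0.5616, -0.3007, 0.2489]
tcp_rot: [0.683, 0.731, 0.0, 0.0]
contact_force: [-0.1, 0.6, -0.9]
opening: 0.999
finger_force: 0.0
9.725 [ 0.56160289 -0.30084419  0.24881562] [ 6.82863284e-01  7.30546180e-01  1.20690546e-04 -2.52882041e-05]
197 93
panel 2356.0 [301. 120.] ctr [ 0.5738 -0.2396  0.064 ] [(np.float64(0.013), np.float64(90.1)), (np.float64(0.154), np.float64(3.5))]
```

View pics/w5.png

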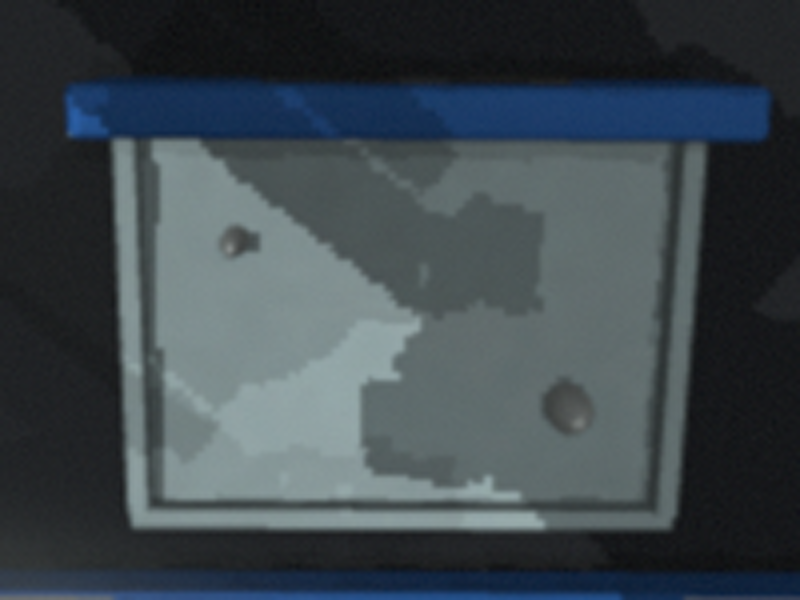

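The empty drawer shows its small pin at (255,153) and big pin at (338.5,194), with the panel at row 120.

Run:
```python
from h import *
p=eyes.camera_params("wrist");s=monitor.get_state();R=Ro.from_quat(s["tcp_rot"]);T=s["eef_pos"]
b=ray(p,(338.5,193.9),.023);a=ray(p,(254.9,153.1),.023)
d=(b-a)[:2];print("pins",b,a,"len",np.linalg.norm(d),"heading-x",np.degrees(np.arctan2(d[1],d[0])-np.arctan2(44*2,44)))
m=(a+b)/2;print("seat pins",m,"tool",R.inv().apply(m-T))
x=np.radians(-86.4);c=np.array([.5738,-.2396])+.056*np.array([np.cos(x),np.sin(x)]);print("seat panel",c)
print("togo carrier hover", togo(.6087,.1775,.22,np.radians(25)))
```

```text
pins [ 0.62221721 -0.31452716  0.023     ] [ 0.53191869 -0.2774173   0.023     ] len 0.09762665394271142 heading-x -85.7760768540331
seat pins [ 0.57706795 -0.29597223  0.023     ] tool [0.00377305 0.01572622 0.22581862]
seat panel [ 0.57731627 -0.2954895 ]
togo carrier hover (array([1.1852, 0.1981, 0.0723]), array([ 1.000e-04, -1.000e-04, -1.174e-01]))
```

```bash
python3 -m handwheel '[[0.15,0.025,0,0,0,0,1],[0.3,0.05,0,0,0,-0.03,1],[0.45,0.075,0,0,0,-0.06,1],[0.6,0.1,0,0,0,-0.09,1],[0.75,0.13,0,0,0,-0.117,1],[0.9,0.16,0,0,0,-0.117,1],[1,0.18,0,0,0,-0.117,1],[1,0.18,0,0,0,-0.117,1]]'
python3 - <<'E'
from h import *
print(togo(.6081,.1847,.033,np.radians(24.9)))
E
```

```text
time: 10.72
eef_pos: [0.6063, 0.1052, 0.2487]
tcp_rot: [0.536, 0.844, 0.0, -0.0]
contact_force: [0.4, 1.0, -0.3]
opening: 1.002
finger_force: 0.0
(array([0.1778, 0.0883, 0.5394]), array([ 0.0001, -0.0001,  0.0013]))
```

```bash
python3 -m handwheel '[[0.1,0.05,0,0,0,0,1],[0.178,0.088,0.05,0,0,0.001,1],[0.178,0.088,0.2,0,0,0.001,1],[0.178,0.088,0.35,0,0,0.001,1],[0.178,0.088,0.46,0,0,0.001,1],[0.178,0.088,0.51,0,0,0.001,1],[0.178,0.088,0.538,0,0,0.001,1],[0.178,0.088,0.538,0,0,0.001,1],[0.178,0.088,0.538,0,0,0.001,1]]'; python3 -m handwheel '[[0,0,0,0,0,0,-1],[0,0,0,0,0,0,-1],[0,0,0,0,0,0,-1],[0,0,0,0,0,0,-1],[0,0,0,0,0,0,-1],[0,0,0,0,0,0,-1]]' 60;  python3 -m handwheel '[[0,0,-0.05,0,0,0,-1],[0,0,-0.15,0,0,0,-1],[0,0,-0.28,0,0,0,-1],[0,0,-0.42,0,0,0,-1],[0,0,-0.55,0,0,0,-1],[0,0,-0.55,0,0,0,-1],[0,0,-0.55,0,0,0,-1]]' 60
python3 - <<'E'
from m import *
a=cv2.imread("pics/w2.png");b=im[:,:,::-1];cv2.imwrite("pics/w6.png",b)
cv2.imwrite("pics/cmp.png",np.hstack([a[170:420,130:430],b[170:420,130:430]]))
print(togo(.5779,-.2952,.25,np.radians(3.8)))
E
```

```text
time: 11.85
eef_pos: [0.6105, 0.181, 0.0358]
tcp_rot: [0.54, 0.842, 0.001, 0.001]
contact_force: [0.6, -0.0, 0.5]
opening: 1.001
finger_force: 0.0
time: 12.6
eef_pos: [0.6092, 0.1809, 0.0339]
tcp_rot: [0.54, 0.842, 0.0, 0.0]
contact_force: [0.3, 0.4, 2.6]
opening: 0.146
finger_force: 61.5
time: 13.48
eef_pos: [0.608, 0.1807, 0.2528]
tcp_rot: [0.54, 0.842, -0.001, -0.001]
contact_force: [0.4, -0.2, -2.7]
opening: 0.148
finger_force: 61.1
(array([-1.0506, -0.563 ,  0.0043]), array([-0.0013, -0.0002,  0.1157]))
```

View pics/cmp.png

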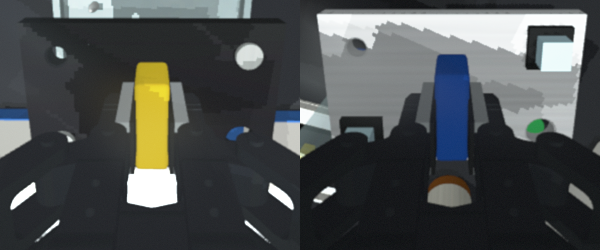

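Left is the blank in hand, with its front top edge at image row 192. Right is the carrier, with its front top edge at row 184. Both are level and centred across the fingers. Since the blank came off the pins, I'll work out the along-bar difference from it.

Run:
```python
from m import *
s=monitor.get_state();R=Ro.from_quat(s["tcp_rot"]);T=s["eef_pos"]
def tool(uv,dz): return R.inv().apply(ray(p,uv,T[2]-dz)-T)
for n,f,dz in (("blank","pics/w2.png",.0229),("carr","pics/w6.png",.0239)):
    g=cv2.cvtColor(cv2.imread(f),cv2.COLOR_BGR2GRAY).astype(float)
    pr=[]
    for u0 in (200,230,260,290,320,350):
        col=g[170:205,u0:u0+10].mean(1); pr.append(col)
    print(n,[ [int(x) for x in c[8:28]] for c in (pr[0],pr[2],pr[4])])
    h=cv2.imread(f)[:,:,::-1]
    for A,r,c in blobs(h,*(((20,120,60),(35,255,255)) if n=="blank" else ((100,150,40),(125,255,255))),(255,210,310,340))[:1]:
        c=c[:,0];t=c[:,1].min();print(" bar top row",t,"cols at mid",[ (c[c[:,1]==r_][:,0].min(),c[c[:,1]==r_][:,0].max()) for r_ in (t+15,t+60)])
for rb in (192,): print("blank edge",tool((282,rb),.0229),"carr",tool((282,184),.0239))
```

```text
blank [[229, 226, 224, 225, 225, 225, 225, 226, 223, 183, 97, 35, 31, 32, 34, 40, 42, 42, 42, 41], [136, 134, 134, 134, 142, 162, 176, 200, 202, 166, 88, 33, 29, 29, 31, 37, 40, 40, 42, 41], [146, 139, 137, 137, 137, 137, 137, 137, 138, 127, 73, 32, 29, 29, 33, 42, 47, 47, 44, 43]]
 bar top row 232 cols at mid [(np.int32(265), np.int32(299)), (np.int32(266), np.int32(298))]
carr [[44, 84, 118, 126, 128, 143, 202, 239, 244, 245, 245, 244, 243, 242, 241, 241, 237, 216, 198, 193], [40, 82, 118, 127, 129, 146, 204, 240, 245, 245, 246, 245, 244, 243, 242, 242, 241, 239, 239, 238], [42, 83, 119, 128, 127, 143, 205, 241, 245, 245, 245, 245, 244, 244, 243, 243, 242, 242, 242, 241]]
 bar top row 225 cols at mid [(np.int32(266), np.int32(297)), (np.int32(266), np.int32(297))]
blank edge [ 0.03695616 -0.000277    0.02295753] carr [ 0.04035704 -0.00027678  0.02396268]
```

```bash
python3 -m handwheel '[[-0.1,-0.05,0,0,0,0.02,-1],[-0.22,-0.12,0,0,0,0.04,-1],[-0.35,-0.19,0,0,0,0.06,-1],[-0.48,-0.26,0,0,0,0.08,-1],[-0.6,-0.32,0,0,0,0.1,-1],[-0.72,-0.39,0,0,0,0.114,-1],[-0.84,-0.45,0,0,0,0.114,-1],[-0.94,-0.51,0,0,0,0.114,-1],[-0.98,-0.56,0,0,0,0.114,-1],[-0.98,-0.56,0,0,0,0.114,-1],[-0.98,-0.56,0,0,0,0.114,-1]]' 60
python3 - <<'E'
from h import *
print(togo(.578,-.2984,.09,np.radians(4.1)))
E
```

```text
time: 14.95
eef_pos: [0.5682, -0.268, 0.2518]
tcp_rot: [0.681, 0.732, 0.0, -0.002]
contact_force: [-0.1, -0.0, -2.7]
opening: 0.148
finger_force: 61.0
(array([-0.0786,  0.0198,  0.4043]), array([-0.0006, -0.0007,  0.    ]))
```

```bash
python3 -m handwheel '[[-0.05,0.015,0,0,0,0,-1],[-0.079,0.02,0.05,0,0,0,-1],[-0.079,0.02,0.15,0,0,0,-1],[-0.079,0.02,0.25,0,0,0,-1],[-0.079,0.02,0.34,0,0,0,-1],[-0.079,0.02,0.385,0,0,0,-1],[-0.079,0.02,0.4,0,0,0,-1],[-0.079,0.02,0.4,0,0,0,-1],[-0.079,0.02,0.4,0,0,0,-1],[-0.079,0.02,0.4,0,0,0,-1]]'
python3 - <<'E'
from h import *
s=monitor.get_state();print(s["eef_pos"],s["tcp_rot"],togo(.578,-.2984,.075,np.radians(4.1)))
E
```

```text
time: 16.2
eef_pos: [0.5795, -0.3003, 0.0951]
tcp_rot: [0.681, 0.732, 0.0, 0.001]
contact_force: [0.2, 0.5, -1.9]
opening: 0.15
finger_force: 61.0
[ 0.57954561 -0.30029991  0.09511683] [6.81327997e-01 7.31977034e-01 1.62016479e-04 1.32527914e-03] (array([ 0.0051, -0.0036,  0.0503]), array([0.0007, 0.0005, 0.    ]))
```

Run:
```python
from h import *
for i in range(5):
    im=eyes.read_camera("wrist");s=monitor.get_state();print(s["eef_pos"].round(4))
cv2.imwrite("pics/w7.png",im[:,:,::-1])
cv2.imwrite("pics/w7c.png",cv2.resize(im[100:340,130:430],None,fx=2.5,fy=2.5)[:,:,::-1])
```

```text
[ 0.5794 -0.3002  0.0948]
[ 0.5792 -0.3001  0.0945]
[ 0.5791 -0.3     0.0942]
[ 0.579  -0.2999  0.094 ]
[ 0.5789 -0.2999  0.0938]
```

View pics/w7c.png

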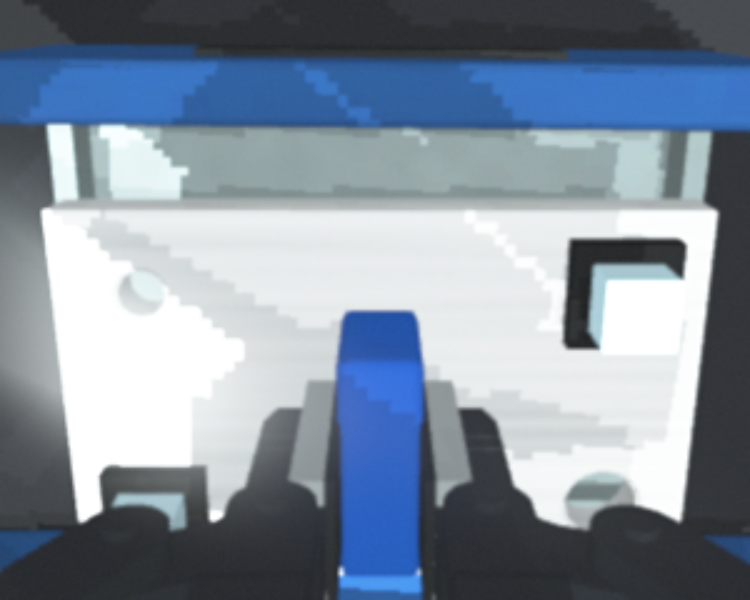

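The carrier is over the open drawer. Through its small hole only floor shows so far. The arm creeps while settling, so I'll wait and then correct.

```bash
python3 -m handwheel '[[0,0,0,0,0,0,-1],[0,0,0,0,0,0,-1],[0,0,0,0,0,0,-1],[0,0,0,0,0,0,-1],[0,0,0,0,0,0,-1],[0,0,0,0,0,0,-1],[0,0,0,0,0,0,-1],[0,0,0,0,0,0,-1],[0,0,0,0,0,0,-1],[0,0,0,0,0,0,-1],[0,0,0,0,0,0,-1],[0,0,0,0,0,0,-1]]'
python3 - <<'E'
from h import *
s=monitor.get_state();print(s["eef_pos"].round(4),Ro.from_quat(s["tcp_rot"]).as_matrix().round(4).tolist(),togo(.578,-.2984,.074,np.radians(4.1)))
E
```

```text
time: 17.95
eef_pos: [0.5788, -0.2998, 0.0935]
tcp_rot: [0.681, 0.732, -0.0, 0.0]
contact_force: [0.4, 0.4, -2.0]
opening: 0.149
finger_force: 61.0
[ 0.5788 -0.2998  0.0935] [[-0.0716, 0.9974, -0.0], [0.9974, 0.0716, -0.0], [-0.0, -0.0, -1.0]] (array([ 0.0036, -0.0018,  0.0488]), array([-0.,  0.,  0.]))
```

```bash
python3 -m handwheel '[[0.0036,-0.0018,0.015,0,0,0,-1],[0.0036,-0.0018,0.03,0,0,0,-1],[0.0036,-0.0018,0.042,0,0,0,-1],[0.0036,-0.0018,0.049,0,0,0,-1],[0.0036,-0.0018,0.049,0,0,0,-1],[0.0036,-0.0018,0.049,0,0,0,-1],[0.0036,-0.0018,0.049,0,0,0,-1],[0.0036,-0.0018,0.049,0,0,0,-1],[0.0036,-0.0018,0.049,0,0,0,-1],[0.0036,-0.0018,0.049,0,0,0,-1]]'; python3 -m handwheel '[[0,0,0.006,0,0,0,-1],[0,0,0.012,0,0,0,-1],[0,0,0.018,0,0,0,-1],[0,0,0.018,0,0,0,-1],[0,0,0.018,0,0,0,-1]]'
```

```text
time: 19.2
eef_pos: [0.578, -0.2984, 0.0739]
tcp_rot: [0.681, 0.732, 0.0, 0.0]
contact_force: [0.0, 0.1, -2.0]
opening: 0.149
finger_force: 61.0
time: 19.82
eef_pos: [0.578, -0.2984, 0.0667]
tcp_rot: [0.681, 0.732, -0.0, 0.0]
contact_force: [0.4, -0.1, -1.7]
opening: 0.148
finger_force: 61.0
```

```bash
python3 -m handwheel '[[0,0,0.004,0,0,0,-1],[0,0,0.008,0,0,0,-1],[0,0,0.01,0,0,0,-1],[0,0,0.01,0,0,0,-1],[0,0,0.01,0,0,0,-1]]';python3 -m handwheel '[[0,0,0.004,0,0,0,-1],[0,0,0.008,0,0,0,-1],[0,0,0.008,0,0,0,-1],[0,0,0.008,0,0,0,-1]]'
```

```text
time: 20.45
eef_pos: [0.578, -0.2984, 0.0628]
tcp_rot: [0.681, 0.732, 0.0, 0.0]
contact_force: [0.2, -0.0, -1.8]
opening: 0.15
finger_force: 61.0
time: 20.95
eef_pos: [0.578, -0.2984, 0.0595]
tcp_rot: [0.681, 0.732, -0.0, -0.0]
contact_force: [-0.4, -0.4, -1.6]
opening: 0.153
finger_force: 61.0
```

Past the shoulders with no side force. I'll lower it the rest of the way.

```bash
python3 -m handwheel '[[0,0,0.004,0,0,0,-1],[0,0,0.008,0,0,0,-1],[0,0,0.012,0,0,0,-1],[0,0,0.016,0,0,0,-1],[0,0,0.016,0,0,0,-1],[0,0,0.016,0,0,0,-1]]';python3 -m handwheel '[[0,0,0.003,0,0,0,-1],[0,0,0.005,0,0,0,-1],[0,0,0.005,0,0,0,-1],[0,0,0.005,0,0,0,-1]]'
```

```text
time: 21.7
eef_pos: [0.578, -0.2984, 0.0532]
tcp_rot: [0.681, 0.732, 0.0, 0.0]
contact_force: [0.3, 0.2, -1.2]
opening: 0.144
finger_force: 61.0
time: 22.2
eef_pos: [0.5782, -0.2985, 0.0519]
tcp_rot: [0.681, 0.732, -0.0, 0.0]
contact_force: [-2.1, 1.6, 3.8]
opening: 0.146
finger_force: 61.8
```

```bash
python3 -m handwheel '[[0,0,0,0,0,0,-0.4],[0,0,0,0,0,0,-0.4],[0,0,0,0,0,0,-0.4],[0,0,-0.03,0,0,0,-0.4],[0,0,-0.1,0,0,0,-0.4],[0,0,-0.2,0,0,0,-0.4],[0,0,-0.32,0,0,0,-0.4],[0,0,-0.42,0,0,0,-0.4],[0,0,-0.42,0,0,0,-0.4],[0,0,-0.42,0,0,0,-0.4]]'
python3 - <<'E'
from m import *
u,v=proj(p,[.5775,-.2959,.018]).astype(int);o=cv2.resize(im[v-80:v+70,u-100:u+100],None,fx=4,fy=4,interpolation=cv2.INTER_CUBIC);cv2.imwrite("pics/w8.png",o[:,:,::-1]);print(u-100,v-80)
show("plate",(0,0,140),(180,40,255),(u-75,v-40,u+75,v+40),.028);show("blue",(100,150,50),(125,255,255),(u-20,v-30,u+20,v+30),.054)
# push pose: TCP 60 mm out from panel outer face
x=np.radians(-85.9);X=np.array([np.cos(x),np.sin(x)]);S=np.array([.5775,-.2958]);q=S-X*.13;print(q,togo(*q,.25,np.radians(4.1)))
E
```

```text
time: 23.45
eef_pos: [0.5776, -0.2981, 0.2188]
tcp_rot: [0.681, 0.732, -0.0, -0.0]
contact_force: [0.1, 0.5, -1.5]
opening: 0.297
finger_force: 0.0
182 100
plate 6665.0 [281.5 179.5] ctr [ 0.5763 -0.2926  0.028 ] [(np.float64(0.119), np.float64(4.1)), (np.float64(0.076), np.float64(97.3))]
blue 581.5 [282.  186.5] ctr [ 0.5768 -0.2931  0.054 ] [(np.float64(0.012), np.float64(4.1)), (np.float64(0.04), np.float64(94.5))]
[ 0.56820533 -0.1661327 ] (array([ 0.3302,  0.0008, -0.0805]), array([-0.0006, -0.0005,  0.    ]))
```

View pics/w8.png

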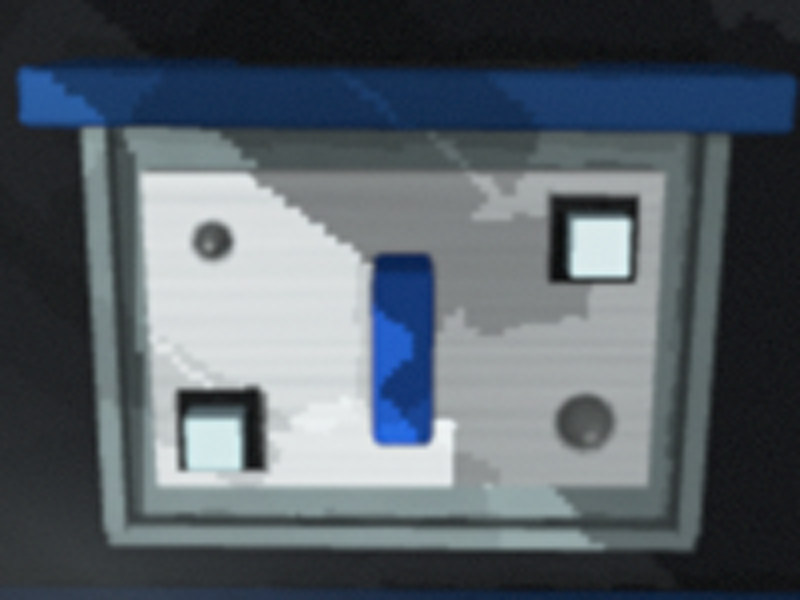

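The carrier is seated flush with both pins through their holes: small at crop (213,241), big at (585,421). Next I'll close the fingers and come down in front of the panel.

```bash
python3 -m handwheel '[[0.1,0,0,0,0,0,-1],[0.2,0,0,0,0,0,-1],[0.275,0,0,0,0,0,-1],[0.275,0,0,0,0,0,-1],[0.275,0,0.1,0,0,0,-1],[0.275,0,0.22,0,0,0,-1],[0.275,0,0.33,0,0,0,-1],[0.275,0,0.39,0,0,0,-1],[0.275,0,0.417,0,0,0,-1],[0.275,0,0.417,0,0,0,-1],[0.275,0,0.417,0,0,0,-1],[0.275,0,0.417,0,0,0,-1]]' 40; python3 -m handwheel '[[-0.03,0,0,0,0,0,-1],[-0.06,0,0,0,0,0,-1],[-0.08,0,0,0,0,0,-1],[-0.1,0,0,0,0,0,-1],[-0.12,0,0,0,0,0,-1],[-0.14,0,0,0,0,0,-1],[-0.16,0,0,0,0,0,-1],[-0.18,0,0,0,0,0,-1],[-0.2,0,0,0,0,0,-1]]' 40
```

```text
time: 25.0
eef_pos: [0.571, -0.1892, 0.0538]
tcp_rot: [0.681, 0.732, 0.0, 0.001]
contact_force: [-0.3, -0.6, 0.3]
opening: 0.001
finger_force: 0.0
time: 26.12
eef_pos: [0.5756, -0.2689, 0.0521]
tcp_rot: [0.681, 0.732, -0.0, -0.0]
contact_force: [-1.9, 3.7, 2.4]
opening: -0.002
finger_force: 1.9
```

```bash
python3 -m handwheel '[[-0.02,0,0,0,0,0,-1],[-0.04,0,0,0,0,0,-1],[-0.06,0,0,0,0,0,-1],[-0.08,0,0,0,0,0,-1],[-0.1,0,0,0,0,0,-1],[-0.12,0,0,0,0,0,-1],[-0.14,0,0,0,0,0,-1],[-0.16,0,0,0,0,0,-1],[-0.18,0,0,0,0,0,-1],[-0.2,0,0,0,0,0,-1],[-0.21,0,0,0,0,0,-1],[-0.21,0,0,0,0,0,-1]]' 40; python3 -m handwheel '[[-0.005,0,0,0,0,0,-1],[-0.01,0,0,0,0,0,-1],[-0.01,0,0,0,0,0,-1],[-0.01,0,0,0,0,0,-1]]' 40
```

```text
time: 27.62
eef_pos: [0.5826, -0.3533, 0.0527]
tcp_rot: [0.681, 0.732, 0.0, 0.002]
contact_force: [0.3, 1.9, -1.0]
opening: 0.002
finger_force: 0.4
time: 28.12
eef_pos: [0.5828, -0.3564, 0.0527]
tcp_rot: [0.681, 0.732, 0.0, 0.001]
contact_force: [1.5, 0.9, -0.9]
opening: 0.002
finger_force: 1.1
```

```bash
python3 -m handwheel '[[-0.005,0,0,0,0,0,-1],[-0.01,0,0,0,0,0,-1],[-0.01,0,0,0,0,0,-1],[-0.01,0,0,0,0,0,-1]]' 40; python3 -m handwheel '[[-0.005,0,0,0,0,0,-1],[-0.01,0,0,0,0,0,-1],[-0.01,0,0,0,0,0,-1],[-0.01,0,0,0,0,0,-1]]' 40
```

```text
time: 28.62
eef_pos: [0.5823, -0.3606, 0.0524]
tcp_rot: [0.681, 0.732, -0.0, 0.0]
contact_force: [0.9, 1.9, 1.3]
opening: -0.001
finger_force: 0.3
time: 29.12
eef_pos: [0.5819, -0.3606, 0.0518]
tcp_rot: [0.682, 0.732, 0.001, -0.004]
contact_force: [-1.1, 12.6, 4.9]
opening: 0.0
finger_force: 0.1
```

```bash
python3 -m handwheel '[[-0.003,0,0,0,0,0,-1],[-0.005,0,0,0,0,0,-1],[-0.005,0,0,0,0,0,-1],[-0.005,0,0,0,0,0,-1]]' 40; python3 -m handwheel '[[0.05,0,0,0,0,0,-1],[0.1,0,0,0,0,0,-1],[0.12,0,0,0,0,0,-1],[0.12,0,-0.1,0,0,0,-1],[0.12,0,-0.22,0,0,0,-1],[0.12,0,-0.35,0,0,0,-1],[0.2,0,-0.45,0,0,0,-1],[0.2,0,-0.5,0,0,0,-1],[0.2,0,-0.5,0,0,0,-1],[0.2,0,-0.5,0,0,0,-1]]' 40
python3 - <<'E'
from m import *
cv2.imwrite("pics/w9.png",np.hstack([cv2.resize(im,(400,300)),cv2.resize(eyes.read_camera("scene"),(400,300))])[:,:,::-1])
E
```

```text
time: 29.62
eef_pos: [0.5818, -0.3606, 0.0514]
tcp_rot: [0.682, 0.732, 0.002, -0.006]
contact_force: [-1.3, 17.0, 7.0]
opening: 0.0
finger_force: 0.0
time: 30.88
eef_pos: [0.5763, -0.2867, 0.25]
tcp_rot: [0.682, 0.732, -0.0, -0.002]
contact_force: [-0.3, 0.3, -0.9]
opening: 0.004
finger_force: 0.0
```

View pics/w9.png

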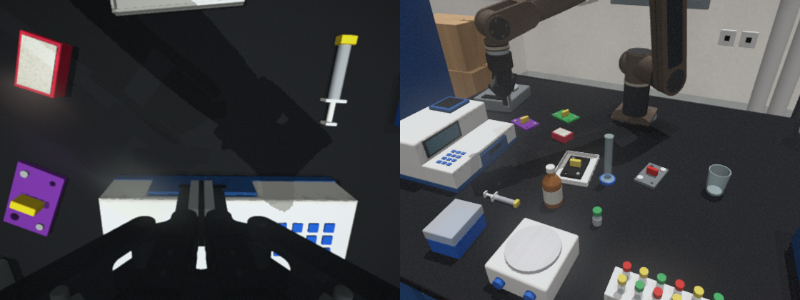

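The drawer front is flush with the photometer face, the blank lies in the tray, and nothing else has moved. I'll hand it in.

```bash
python3 -c "
from plant import ctrl
print(ctrl.sign_off())"
```

```text
the job is handed in; nothing more can be done
None
```

The job is handed in at about 31 s of the 72 s allowed: the blank lies flat in the tray, the carrier sits flush on both pins, the drawer is pushed to its stop, and the spare plate and bystanders look untouched; the judge gave no verdict.

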